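# Reset the ratchet of a bench easel and prop it in a lower notch

## Robot

A 7-joint arm with a two-finger parallel gripper is mounted at the origin on the work surface; the furniture and walls round the work are solid. World frame = base frame: x ahead of the robot, y to its left, z up, the work surface at z = 0. Lengths are in mm, angles in rad, forces in N, time in s.
With the tool pointing down it reaches from about 400 to 875 mm from the base axis. Payload 4.4 kg.
Tool frame: the origin (TCP) lies at the very end of the fingers, on their centre line; the grasp point (between the pads) lies 19 mm behind it; z points along the fingers, y is the line along which they close (so a half turn about z gives the same grasp; the last joint's range is limited). The gripper opens to 85 mm and grips with 20 to 120 N. Pads are 22 mm wide; open, the fingers measure 114 mm over their backs; the gripper's body (76 mm by 85 mm) begins 54 mm behind the grasp point. The pads swing forward as they close: fully open they stand 13 mm farther back than shut.
Start: joints at [-1.199, 0.628, 0.038, 1.517, -0.027, 0.996, -0.02], TCP at [275.545, 588.721, 231.313] pointing down, gripper open.
Joint ranges: [-3.06, 3.06], [-0.37, 2.12], [-1.25, 1.32], [0.18, 2.47], [-1.1, 4.24], [0.23, 1.98], [-2.94, 2.94]. Speed limits (rad/s): [2.57, 2.57, 3.14, 3.14, 3.14, 3.14, 3.14].

## Interface

Orientations are given as [roll, pitch, yaw] about the fixed x, y, z axes, in that order (R = Rz(yaw) Ry(pitch) Rx(roll)).
In Python, from cell import monitor, viewer, workorder gives the robot as it stands.
- The arm moves only by the tool arm_command, never from a script. Its argument "series" is one flat list of numbers, 5 for each row, row after row: the opening in per cent of the stroke, from 0 (shut) to 100 (fully open), then the shift along the tool's x, y, z in cm, then the turn about the tool's z in degrees. In form: [claw, x, y, z, roll, claw, x, y, z, roll, ...]. A call has exactly 5 rows; each row is the pose to reach, as a shift and turn from the pose commanded when the call began, along the tool's axes at that moment; what a row does not reach only later rows make up. A row lasts 1/12 s, in which the tool goes at most 41.7 mm and 7.16 degrees, less where a joint would pass 70% of its speed; a pose out of reach is approached as far as the arm can. A call with a gripper value outside its range is refused whole. The fingers move at their own pace and stop on an object; the grip force is fixed at half the most. Time passes only in rows, so rows that repeat a pose let the fingers close, or fill a call up. It gives the time, the measured TCP pose, the force, the opening and the grip force at its end, in the units of the state.
- monitor.read_state(): the state, without advancing time (a new reading comes with each control period).
- viewer.get_image(name): name is "scene" or "top" or "wrist"; returns (picture, depth): 480x640x3 uint8, red, green, blue; 480x640 float32, mm along the optical axis (not along the pixel's ray), 0 where there is no reading.
- viewer.camera_model(name): a dict with "mtx" (3x3 intrinsics, pixels), "dist_coeffs" ([k1, k2, p1, p2, k3] as OpenCV has them; the pictures are not rectified), "R" (3x3) and "t" (3): a world point X has camera coordinates R X + t. Camera axes: x right, y down, z forward; pixel columns grow to the right and rows downward; lengths in mm; the calibration is good to about 2 mm. A picture is of the moment at which its call begins: read the wrist's pose just before it. camera_model takes no time and is no camera call; for the wrist camera it gives the pose at the moment of the call.
- workorder.finish_job(): hands the job in; it is judged then, once.
The state is a dict: "clock": time; "qpos": joint angles; "qd": joint speeds; "tau": joint torques, N m; "eef_pos": TCP position; "tool_rot": TCP orientation; "force": force on the tool from outside, world axes, zero at the start; "torque": the same for the moment, N m; "width": finger opening in mm; "gripper_force": force on a finger pad.
Only numpy, scipy, OpenCV 4.12 (cv2) and the standard library are available. Lean on these libraries where they do the work, as an engineer would, in place of code of your own. Each camera call takes 0.05 s, during which the arm holds its last target. There are 200 camera calls.

## Task

The small tilting easel on the bench is propped too steep. Take its board by the wooden handle and raise it through the remaining notches, gently, until it meets the rubber stop at the top and the pawl trips; then lower it under control right down onto its rest, which cocks the pawl again, and raise it to the second notch from the bottom, about 26 degrees, and leave it standing there by itself. The top stop is set by hand and is somewhere else each time, so feel for it and never force it; do not let the board fall, and leave the other things where they are.

Things in the scene. Friction and masses are not known exactly. Their poses are not given: they have to be found in the camera images.
- stand: Easel stand, about 9 kg, standing loose on the bench: plywood base 245x128x14 mm, two steel hinge cheeks and, on one long side, a toothed steel quadrant. Origin on the bench, below the hinge's middle. x axis level, from the hinge to the handle end (base x -38 to +208 mm); y along the hinge (base y -48 to +80, quadrant, pawl and stop y +55 to +95); z up.
- hinge (a point): Middle of the board's hinge axis, 60 mm above the bench; axes as the stand's: the hinge axis is y, the board swings in the x-z plane from lying along +x up towards +z.
- board (a joint): Angle in rad of the plywood board (180 mm long from the hinge, 86 wide, 12 thick, 0.3 to 0.6 kg): 0 flat on its rest, growing as it rises. Propped angles of the four notches from the bottom: 0.272, 0.456, 0.639, 0.822; the pawl clicks in at most 0.03 above each. Starts in the third notch. It swings freely, about 2 N to lift at the handle, and falls if let go with the pawl tripped.
- handle (a point): Grip point in the wooden handle, a tongue 22 mm wide (along the hinge), 18 thick, 52 long, in the middle of the board's free edge; 215 mm from the hinge axis in the board's plane (tongue from 186 to 238). x outwards along the tongue, y along the hinge, z square to the board. Fingers close on it along y from above; it can turn between them as the board swings.
- top_stop: Steel bracket at the top of the quadrant; its origin is the middle of the hinge axis, not the bracket. In it sits a screw with trip stud and rubber buffer, set by hand: it stops the board anywhere from 1.01 to 1.36 rad, which is not reported. It must not be loaded by more than 55 N, some 25 N at the handle.
- tape: Bystander: roll of masking tape lying flat, 104 mm across, 24 mm high; origin under its centre.
- block: Bystander: dark sanding block 66x116x32 mm; origin under its centre.
- cup: Bystander: empty clear measuring cup, 83 mm across, 88 mm high; origin under its centre.
- drier: Bystander: small brown dropper bottle, 33 mm across, 102 mm high; origin under its centre.
- pawl_pivot (a point): Point on the pivot axis of the steel pawl, in the board's middle plane, 105 mm from the hinge; the pawl is 64 mm along +y from it. It lets the board rise, not sink. In the last 0.17 rad below the top stop a stud turns it back (2 to 4 N more at the handle); it snaps over within 0.06 rad of touching the stop, at the latest when the handle is pressed up with 9 N, then stays clear all the way down.
- rest (a point): Middle of the top of the rubber-faced rest block under the free end, 51 mm above the bench, 170 mm from the hinge. Over the last 0.2 rad to flat a lower stud cocks the pawl again, so the board may hang there and has to be pressed down with up to 4 N until it lies on the rest (angle below 0.02).

How it is judged (in metres and radians):
On the way, in this order (a step that is already met when the one before it is completed fails the run):
1. the board is raised past its top notch (value of joint board above 0.9 rad), for 0.1 s.
2. the board is lowered flat on its rest (value of joint board below 0.05 rad), for 0.1 s.
At the end, for the whole second after the job is handed in: The board stands by itself, at rest, in the second notch from the bottom (board angle 0.40 to 0.52 rad), after having been raised past the top and lowered flat (below 0.05 rad) (value of joint board between 0.4 and 0.52 rad and velocity of joint board between -0.05 and 0.05 rad/s); the robot touches nothing.
It fails at once if the top stop is loaded with more than 55 N (about 25 N at the handle) (contact force between top_stop and anything else above 55 N).
It fails at once if the board is let fall (faster than 3.5 rad/s downwards) (velocity of joint board below -3.5 rad/s).
It fails at once if a bystander (tape roll, sanding block, measuring cup, dropper bottle) is pushed more than 20 mm (distance of any of tape, block, cup, drier from where it was at the start of the episode above 0.02 m).
It also fails if it takes over 64 s, if anything falls off the work surface, if the arm or the gripper's body presses on something with over 40 N, if the wrist force passes 120 N, or if a joint passes its speed limit or range.

## Working session

There is one attempt and no reset: what is moved stays moved. The work goes in short steps, Python scripts to look and compute and a tool call to move; the robot and the scene stay as the last step left them, time stands still between calls to the robot, and variables do not carry over. Pictures are saved under pics/ and viewed, at most 10 in all, crops included, and the job is handed in when it is done.

Besides the shell and the picture viewer there is one more tool, called after "Call:" as name(argument=value, ...) on one line, values as JSON. arm_command: Moves the arm, as the interface text tells. Its arguments: {"type":"object","properties":{"series":{"type":"array","items":{"type":"number"}}},"required":["series"]}

```bash
mkdir -p pics; ls
python3 - <<'E'
from cell import monitor, viewer, workorder
import cv2,numpy as np
s=monitor.read_state(); print(s)
for n in ("scene","top"):
    im,d=viewer.get_image(n); cv2.imwrite(f"pics/{n}0.png",im[:,:,::-1]); np.savez(f"pics/{n}0.npz",im=im,d=d,**{k:np.array(v) for k,v in viewer.camera_model(n).items()})
    c=viewer.camera_model(n);print(n,(-np.array(c['R']).T@np.array(c['t'])).round(),np.round(c['R'],2).tolist(),c['mtx'])
E
```

```text
pics
{'clock': 0.0, 'qpos': array([-1.19877972,  0.62937504,  0.03843486,  1.51834995, -0.02701378,
        0.99628036, -0.01999275]), 'qd': array([-0.00102402,  0.0021727 , -0.00094561,  0.00035776, -0.00150674,
        0.00127307,  0.00178304]), 'tau': array([ 3.47479443e-05, -5.63400793e+01,  1.22565676e+00, -1.93446279e+01,
        1.08754591e-02,  1.04121826e-02, -1.20430394e-05]), 'eef_pos': array([275.28240116, 588.15307451, 230.37597615]), 'tool_rot': array([-3.13969766e+00,  1.03350169e-05,  2.70378196e+00]), 'force': array([-0.48517938, -0.12995985, -0.50059056]), 'torque': array([-0.0210658 , -0.00742853,  0.01049747]), 'gripper_force': 0.0, 'width': 85.40784563600884}
scene [-329.  757.  540.] [[-0.73, -0.69, -0.01], [-0.26, 0.3, -0.92], [0.63, -0.66, -0.4]] [[595.47024353   0.         320.79459941]
 [  0.         595.47024353 244.20149935]
 [  0.           0.           1.        ]]
top [ 217.    6. 1056.] [[-0.01, -1.0, 0.02], [-0.98, 0.01, -0.19], [0.19, -0.02, -0.98]] [[593.56605472   0.         320.56044939]
 [  0.         593.56605472 250.47749563]
 [  0.           0.           1.        ]]
```

View pics/scene0.png

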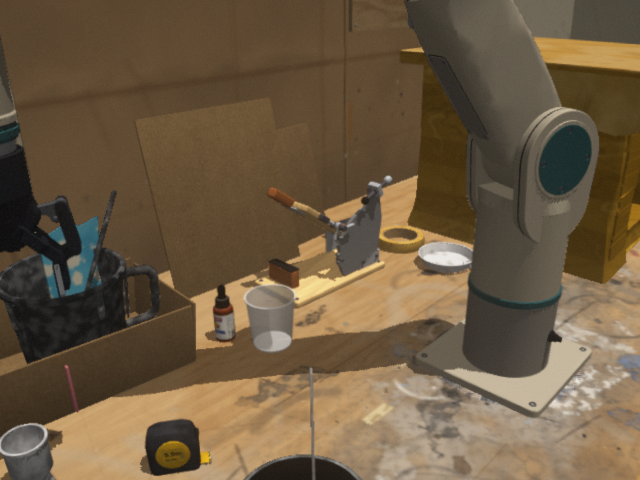

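View pics/top0.png

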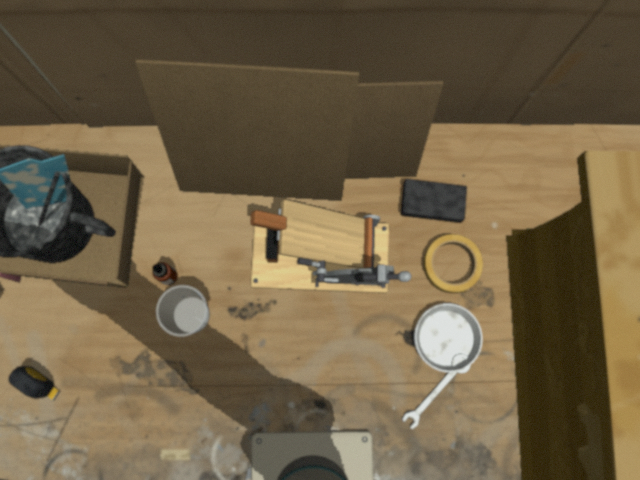

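The scene view shows the handle at (282,194), the quadrant at (360,235) and the cup and dropper bottle in front. In the top view the handle is at (268,219), the base spans columns 250–390 with its lower edge at row 289, and the quadrant is at (350,277). The tape is at (453,263), the block at (434,200), the cup at (183,310) and the bottle at (164,272).

```bash
cat > h.py <<'E'
import numpy as np,cv2
def load(n):
    z=np.load(f"pics/{n}.npz"); return z
def ray(z,uv):
    p=cv2.undistortPoints(np.array(uv,float).reshape(-1,1,2),z['mtx'],z['dist_coeffs'])[:,0]
    d=np.c_[p,np.ones(len(p))]@z['R']   # world dirs, scaled so depth=1
    return -z['R'].T@z['t'],d
def plane(z,uv,h):
    c,d=ray(z,uv); return c+d*((h-c[2])/d[:,2])[:,None]
def pts(z,mask):
    v,u=np.nonzero(mask&(z['d']>0)); c,d=ray(z,np.c_[u,v]); return c+d*z['d'][v,u][:,None]
def hsv(z,lo,hi,box):
    m=cv2.inRange(cv2.cvtColor(z['im'],cv2.COLOR_RGB2HSV),lo,hi)>0
    b=np.zeros_like(m); x0,y0,x1,y1=box; b[y0:y1,x0:x1]=1
    m=(m&b).astype(np.uint8); n,l,s,c=cv2.connectedComponentsWithStats(m)
    i=1+np.argmax(s[1:,4]); return l==i,s[i],c[i]
def tri(za,ua,zb,ub):
    a,d=ray(za,ua);b,e=ray(zb,ub);d=d[0];e=e[0]
    t=np.linalg.lstsq(np.c_[d,-e],b-a,rcond=None)[0]
    p,q=a+t[0]*d,b+t[1]*e; return (p+q)/2,np.linalg.norm(p-q)
E
python3 - <<'E'
from h import *
T=load('top0');S=load('scene0')
for z,u in((T,(268,219)),(S,(280,194)),(T,(369,245)),(T,(265,270)),(T,(320,230))): print(cv2.cvtColor(z['im'],cv2.COLOR_RGB2HSV)[u[1],u[0]],z['d'][u[1],u[0]])
mt,st,ct=hsv(T,(3,120,60),(14,255,255),(240,200,295,235))
ms,ss,cs=hsv(S,(3,120,60),(14,255,255),(255,180,325,225))
print(st,ct,ss,cs,tri(T,ct,S,cs))
for z,m in((T,mt),(S,ms)):
    p=pts(z,m); print('handle',np.median(p,0),np.percentile(p,[3,97],axis=0).round())
    q=p-p.mean(0); print(np.linalg.svd(q,full_matrices=False)[2][0], cv2.minAreaRect(np.argwhere(m)[:,::-1].astype(np.float32)))
# board
mb,sb,cb=hsv(T,(15,60,120),(30,200,255),(285,203,365,260)); p=pts(T,mb); p=p[p[:,2]>40]
c=p.mean(0);V=np.linalg.svd(p-c,full_matrices=False)[2];print('board',c,V[0],V[2],len(p))
print('base corners',plane(T,[(252,289),(388,292),(390,224)],14).round(1))
im=T['im'][170:320,220:420,::-1]; cv2.imwrite('pics/crop1.png',cv2.resize(im,(800,600),interpolation=cv2.INTER_CUBIC))
E
```

```text
[ 13 154 146] 882.71405
[ 13 168 109] 1062.5637
[ 13 156 168] 989.9596
[ 21  99 219] 1051.3368
[ 19 101 206] 948.956
[251 210  35  20 497] [267.98591549 219.93561368] [267 187  29  20 301] [280.17275748 196.65448505] (array([431.91567125,  63.95478871, 187.61302362]), np.float64(2.5967333939375528))
handle [429.13853427  62.56883544 194.62076037] [[420.  39. 177.]
 [440.  86. 208.]]
[-0.05793974 -0.82435079 -0.56310635] ((267.751220703125, 220.1609649658203), (35.75963592529297, 15.505154609680176), 12.094758033752441)
handle [422.43335718  72.90259165 190.65623601] [[419. -54. 137.]
 [554.  91. 208.]]
[-0.65535661  0.690645    0.30580583] ((280.2849426269531, 196.5828857421875), (28.864608764648438, 11.517050743103027), 30.25643539428711)
board [422.28186151 -21.54956991 128.73372165] [-0.02820208  0.80378443  0.59425183] [ 0.03184752  0.59490899 -0.80316189] 3939
base corners [[ 348.7  102.1   14. ]
 [ 340.9 -138.3   14. ]
 [ 464.6 -146.1   14. ]]
```

View pics/crop1.png

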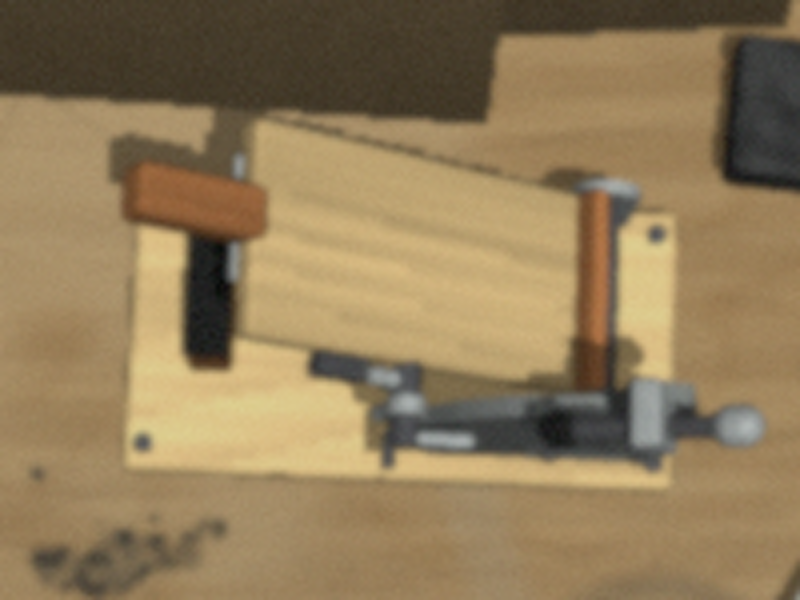

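The crop shows the handle tongue from (125,185) to (265,215), and the quadrant with bracket and stop on the robot side at (450–700,430). Two views put the handle centre at (430,65,188) with a board angle of about 0.64. Using the base corners, the hinge is at about (420.5,-106,60), which predicts a handle position of (427.5,66,188), so the two agree. Next I check the nearby obstacles and work out the approach.

```bash
cat >> h.py <<'E'
H=np.array([420.5,-106,60.]); UX=np.array([.04,.999,0]); YAW=np.deg2rad(87.7)
def grip(th,R=215.): return H+R*(np.cos(th)*UX+np.sin(th)*np.array([0,0,1.]))
def tcp(th): return grip(th)-[0,0,19]
def delta(p,yaw=YAW,frm=None,fyaw=None):
    "tool-axis shift (cm) and turn (deg) from the present pose (tool down)"
    if frm is None:
        from cell import monitor; s=monitor.read_state(); frm,fyaw=s['eef_pos'],s['tool_rot'][2]
    c,s_=np.cos(fyaw),np.sin(fyaw); d=np.array(p)-frm
    t=np.rad2deg(-(yaw-fyaw)); t=(t+90)%180-90
    return np.round([(c*d[0]+s_*d[1])/10,(s_*d[0]-c*d[1])/10,-d[2]/10,t],2)
E
python3 - <<'E'
from h import *
T=load('top0')
m=np.ones((480,640),bool); p=pts(T,m)
for z0,z1 in((30,80),(80,140),(140,200),(200,300)):
    for y0 in range(-150,400,50):
        q=p[(p[:,1]>y0)&(p[:,1]<y0+50)&(p[:,2]>z0)&(p[:,2]<z1)&(p[:,0]>440)]
        r=p[(p[:,1]>y0)&(p[:,1]<y0+50)&(p[:,2]>z0)&(p[:,2]<z1)&(p[:,0]<440)&(p[:,0]>200)]
        print(z0,y0,'far xmin',q[:,0].min().round() if len(q) else None,'near',(r[:,0].min().round(),r[:,0].max().round()) if len(r) else None)
p0=(275.545,588.721,231.313)
print(delta((428,66,245),frm=np.array(p0),fyaw=2.7038), tcp(.639))
E
```

```text
30 -150 far xmin 440.0 near (np.float64(351.0), np.float64(440.0))
30 -100 far xmin 441.0 near (np.float64(353.0), np.float64(439.0))
30 -50 far xmin 519.0 near (np.float64(347.0), np.float64(363.0))
30 0 far xmin 522.0 near None
30 50 far xmin 440.0 near (np.float64(395.0), np.float64(440.0))
30 100 far xmin 530.0 near None
30 150 far xmin 534.0 near (np.float64(274.0), np.float64(341.0))
30 200 far xmin 537.0 near (np.float64(269.0), np.float64(391.0))
30 250 far xmin 660.0 near (np.float64(358.0), np.float64(391.0))
30 300 far xmin 440.0 near (np.float64(349.0), np.float64(440.0))
30 350 far xmin 440.0 near (np.float64(351.0), np.float64(439.0))
80 -150 far xmin 440.0 near (np.float64(353.0), np.float64(439.0))
80 -100 far xmin 440.0 near (np.float64(356.0), np.float64(440.0))
80 -50 far xmin 440.0 near (np.float64(345.0), np.float64(440.0))
80 0 far xmin 535.0 near (np.float64(370.0), np.float64(370.0))
80 50 far xmin 538.0 near None
80 100 far xmin 541.0 near None
80 150 far xmin 545.0 near (np.float64(265.0), np.float64(345.0))
80 200 far xmin 550.0 near (np.float64(265.0), np.
[... 580 characters left out ...]

140 150 far xmin 561.0 near None
140 200 far xmin 563.0 near None
140 250 far xmin 660.0 near None
140 300 far xmin 440.0 near (np.float64(435.0), np.float64(440.0))
140 350 far xmin 440.0 near (np.float64(406.0), np.float64(440.0))
200 -150 far xmin 603.0 near None
200 -100 far xmin 561.0 near None
200 -50 far xmin 562.0 near None
200 0 far xmin 564.0 near None
200 50 far xmin 440.0 near (np.float64(421.0), np.float64(440.0))
200 100 far xmin 571.0 near None
200 150 far xmin 575.0 near None
200 200 far xmin 579.0 near None
200 250 far xmin 661.0 near None
200 300 far xmin 662.0 near None
200 350 far xmin 473.0 near None
[-35.97 -40.88  -1.37  67.22] [427.40315595  66.40631982 169.22450514]
```

Call:
arm_command(series=[75, -2.4, -2.7, -0.4, 6, 75, -4.8, -5.4, -0.8, 12, 75, -7.2, -8.1, -1.2, 18, 75, -9.6, -10.8, -1.6, 24, 75, -12, -13.5, -2, 30])

```text
clock: 0.52
eef_pos: [327.0, 413.6, 251.1]
tool_rot: [-3.141, 0.0, 2.175]
force: [0.3, -0.2, 0.2]
width: 64.3
gripper_force: 0.0
```

```bash
python3 -c "
from h import *
print(delta((428,66,240)))"
```

```text
[-34.34 -11.44   1.11  36.93]
```

Call:
arm_command(series=[70, -3.4, -1.1, 0, 7, 70, -6.8, -2.2, 0, 14, 70, -10.2, -3.3, 0, 21, 70, -13.6, -4.4, 0, 28, 70, -17, -5.5, 0, 35])

```text
clock: 0.93
eef_pos: [379.1, 242.9, 251.2]
tool_rot: [-3.141, -0.0, 1.564]
force: [0.8, -0.2, -0.2]
width: 59.7
gripper_force: 0.0
```

```bash
python3 -c "
from h import *
print(delta((428,66,240)))"
```

```text
[-17.66   5.02   1.12   1.89]
```

Call:
arm_command(series=[70, -3.5, 1, 0, 0.5, 70, -7, 2, 0, 1, 70, -10.6, 3, 0, 2, 70, -14.1, 4, 0, 2, 70, -17.5, 5, 0, 2])

```text
clock: 1.35
eef_pos: [428.8, 67.8, 251.3]
tool_rot: [-3.141, -0.0, 1.534]
force: [0.5, 0.5, -0.5]
width: 60.0
gripper_force: 0.0
```

Run:
```python
from h import *
from cell import monitor,viewer
s=monitor.read_state();print(s['eef_pos'],s['tool_rot'])
c=viewer.camera_model('wrist'); im,d=viewer.get_image('wrist')
np.savez('pics/w1.npz',im=im,d=d,**{k:np.array(v) for k,v in c.items()})
cv2.imwrite('pics/w1.png',im[:,:,::-1])
W=load('w1'); 
c_,dd=ray(W,[(320,240)]);print(c_,dd)
uv=cv2.projectPoints(np.array([grip(.639)+[0,0,7]]),cv2.Rodrigues(W['R'])[0],W['t'],W['mtx'],W['dist_coeffs'])[0];print('expected handle px',uv)
m,st,ct=hsv(W,(3,110,50),(15,255,255),(0,0,640,480))
print(st,ct); p=pts(W,m); print(np.median(p,0),np.percentile(p,[3,97],axis=0).round())
```

```text
[428.79752279  67.79658703 251.26998955] [-3.14129622e+00 -4.22113489e-05  1.53442921e+00]
[431.92958329 133.9817082  394.21731602] [[-0.01170225 -0.26048153 -0.9654103 ]]
expected handle px [[[316.85429227 266.5048205 ]]]
[ 305  220   45   85 3397] [326.21901678 260.83926994]
[432.21641053  71.40356677 199.44073051] [[422.  41. 179.]
 [442.  89. 208.]]
```

View pics/w1.png

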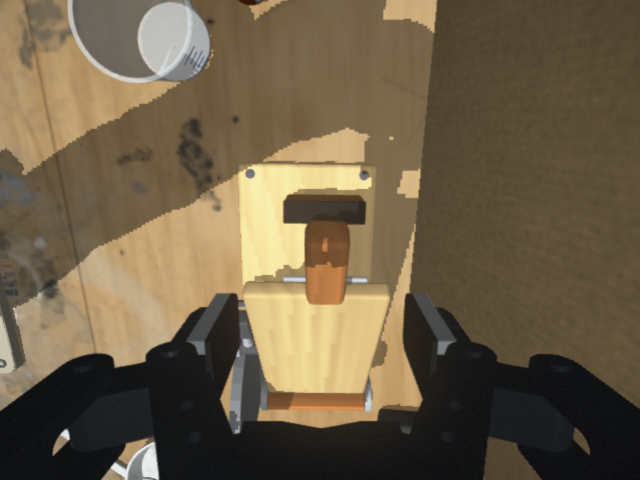

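The wrist view shows the handle between the fingers, tongue from (326,220) to (326,303), with the hinge rod at row 401. The wrist depth puts it at x ≈ 432, y 41–89, so I shift 2–3 mm in +x and descend.

Run:
```python
from h import *
W=load('w1'); print(plane(W,[(268,401),(368,401),(318,401)],60), plane(W,[(245,173),(370,173)],14))
m,st,ct=hsv(W,(3,110,50),(15,255,255),(255,390,380,412));print(st,ct);p=pts(W,m);print(np.median(p,0),np.percentile(p,[3,97],axis=0).round())
print(delta((431,66.4,169.2)))
```

```text
[[ 373.37291037 -110.64756923   60.        ]
 [ 467.05452282 -114.06084613   60.        ]
 [ 420.21426432 -112.35833382   60.        ]] [[361.17243615  97.27531234  14.        ]
 [475.33455982  93.10886282  14.        ]]
[ 267  392   98   19 1622] [315.77065351 401.32182491]
[419.29586041 -94.69607391  84.25976922] [[ 379. -102.   78.]
 [ 459.  -90.   88.]]
[ 0.64 -0.03  8.26 -0.34]
```

Call:
arm_command(series=[70, 0.6, -0.1, 2, 0, 70, 0.6, -0.1, 4, 0, 70, 0.6, -0.1, 6, 0, 70, 0.6, -0.1, 8, 0, 70, 0.6, -0.1, 8.2, 0])

```text
clock: 1.82
eef_pos: [425.9, 75.5, 166.8]
tool_rot: [-3.136, 0.002, 1.534]
force: [-0.8, 0.0, -0.3]
width: 59.7
gripper_force: 0.0
```

Call:
arm_command(series=[0, 0, 0, 0, 0, 0, 0, 0, 0, 0, 0, 0, 0, 0, 0, 0, 0, 0, 0, 0, 0, 0, 0, 0, 0])

```text
clock: 2.23
eef_pos: [432.0, 75.5, 171.0]
tool_rot: [3.134, -0.001, 1.532]
force: [5.9, -0.6, -0.9]
width: 21.4
gripper_force: 59.4
```

Run:
```python
from cell import monitor
s=monitor.read_state()
for k in('eef_pos','tool_rot','force','torque','width','gripper_force'):print(k,s[k])
```

```text
eef_pos [431.95094746  75.51272628 170.99410253]
tool_rot [ 3.13357383e+00 -9.38336442e-04  1.53211507e+00]
force [ 5.94036107 -0.59880716 -0.87516967]
torque [-0.2392294  -0.55374249 -0.39123315]
width 21.368836863153007
gripper_force 59.39624726772308
```

```bash
cat >> h.py <<'E'
def arc(p0,ps,R=223.3):
    "tool x,z (cm) from phi p0 to each of ps; phi=theta-0.018"
    ps=np.array(ps); return np.round(np.c_[R*(np.cos(ps)-np.cos(p0)),-R*(np.sin(ps)-np.sin(p0))]/10,2)
E
python3 -c "
from h import *
print(arc(.621,.621+.05*np.arange(1,6)).tolist(),arc(.871,.871+.015*np.arange(1,6)).tolist())"
```

```text
[[-0.67, -0.89], [-1.39, -1.75], [-2.15, -2.57], [-2.94, -3.35], [-3.78, -4.09]] [[-0.26, -0.21], [-0.52, -0.42], [-0.78, -0.63], [-1.05, -0.83], [-1.32, -1.03]]
```

Call:
arm_command(series=[0, -0.67, 0, -0.89, 0, 0, -1.39, 0, -1.75, 0, 0, -2.15, 0, -2.57, 0, 0, -2.94, 0, -3.35, 0, 0, -3.78, 0, -4.09, 0])

```text
clock: 2.65
eef_pos: [430.0, 37.5, 211.9]
tool_rot: [3.134, -0.001, 1.532]
force: [7.1, -1.0, -7.9]
width: 21.4
gripper_force: 59.6
```

```bash
cat > st.py <<'E'
from cell import monitor
import numpy as np
from h import H,UX
s=monitor.read_state();p=s['eef_pos']+[0,0,19]-H; r=p@UX; phi=np.arctan2(p[2],r)
f=s['force']; fr=f@UX
print('clk',round(s['clock'],2),'tcp',s['eef_pos'].round(1),'rot',s['tool_rot'].round(3),'R',round(np.hypot(r,p[2]),1),'theta',round(phi+.018,3),'F',f.round(1),'Frad',round(fr*np.cos(phi)+f[2]*np.sin(phi),1),'Ftan',round(-fr*np.sin(phi)+f[2]*np.cos(phi),1),'T',s['torque'].round(2),'w',round(s['width'],1))
E
python3 st.py
```

```text
clk 2.65 tcp [430.   37.5 211.9] rot [ 3.134e+00 -1.000e-03  1.532e+00] R 223.3 theta 0.89 F [ 7.1 -1.  -7.9] Frad -6.5 Ftan -4.5 T [ 0.31 -0.98 -0.42] w 21.4
```

Call:
arm_command(series=[0, -0.26, 0, -0.21, 0, 0, -0.52, 0, -0.42, 0, 0, -0.78, 0, -0.63, 0, 0, -1.05, 0, -0.83, 0, 0, -1.32, 0, -1.03, 0])

```text
clock: 3.07
eef_pos: [429.4, 24.6, 221.9]
tool_rot: [3.134, -0.001, 1.532]
force: [6.9, -1.0, -9.9]
width: 21.4
gripper_force: 59.3
```

```bash
python3 st.py; python3 -c "
from h import *
print(arc(.946,.946+.008*np.arange(1,6)).tolist())"
```

```text
clk 3.07 tcp [429.4  24.6 221.9] rot [ 3.134e+00 -1.000e-03  1.532e+00] R 223.3 theta 0.963 F [ 6.9 -1.  -9.9] Frad -8.4 Ftan -5.2 T [ 0.58 -1.05 -0.45] w 21.4
[[-0.15, -0.1], [-0.29, -0.21], [-0.44, -0.31], [-0.59, -0.41], [-0.73, -0.51]]
```

Call:
arm_command(series=[0, -0.17, 0, -0.07, 0, 0, -0.34, 0, -0.14, 0, 0, -0.51, 0, -0.21, 0, 0, -0.68, 0, -0.28, 0, 0, -0.85, 0, -0.35, 0])

```text
clock: 3.48
eef_pos: [429.1, 18.6, 226.0]
tool_rot: [3.135, -0.004, 1.533]
force: [5.1, 6.1, 1.9]
width: 21.1
gripper_force: 61.0
```

```bash
python3 st.py; python3 -c "
from h import *
print(arc(.986,.986+.006*np.arange(1,6)).tolist())"
```

```text
clk 3.48 tcp [429.1  18.6 226. ] rot [ 3.135 -0.004  1.533] R 223.1 theta 0.995 F [5.1 6.1 1.9] Frad 5.1 Ftan -4.2 T [ 2.17 -0.49 -0.51] w 21.1
[[-0.11, -0.07], [-0.22, -0.15], [-0.34, -0.22], [-0.45, -0.29], [-0.56, -0.36]]
```

Call:
arm_command(series=[0, -0.06, 0, -0.07, 0, 0, -0.11, 0, -0.13, 0, 0, -0.17, 0, -0.2, 0, 0, -0.17, 0, -0.2, 0, 0, -0.17, 0, -0.2, 0])

```text
clock: 3.9
eef_pos: [428.9, 15.9, 227.7]
tool_rot: [3.135, -0.003, 1.533]
force: [5.6, 2.8, -2.8]
width: 21.3
gripper_force: 60.3
```

```bash
python3 st.py
python3 - <<'E'
from h import *
from cell import viewer
im,d=viewer.get_image('scene'); cv2.imwrite('pics/s2.png',cv2.resize(im[150:300,300:460,::-1],(640,600),interpolation=cv2.INTER_CUBIC))
E
```

```text
clk 3.9 tcp [428.9  15.9 227.7] rot [ 3.135e+00 -3.000e-03  1.533e+00] R 223.1 theta 1.01 F [ 5.6  2.8 -2.8] Frad -0.7 Ftan -4.1 T [ 1.09 -0.6  -0.39] w 21.3
```

View pics/s2.png

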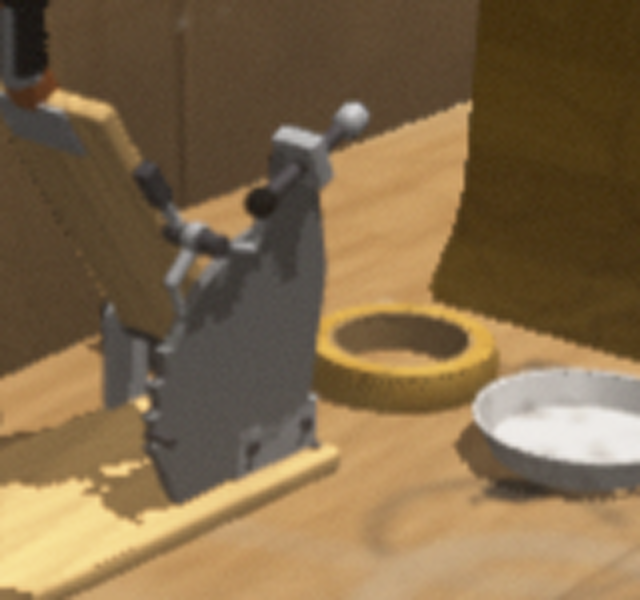

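The crop shows the black buffer at (260,202) and the dark striker lug on the board edge at (155,185), still well apart. I cast both onto the quadrant's plane to estimate the gap.

Run:
```python
from h import *
S=load('scene0'); uy=np.array([-.999,.04,0])
uv=[(338.75,196.25),(365,200.5),(347,208),(334,190),(343,202)]
c,d=ray(S,uv)
for yy in(55,65,75):
    t=((yy-(c-H)@uy))/(d@uy); p=c+d*t[:,None]-H
    for k,q in zip(('lug','buf','pivot','lugtop','lugbot'),p): print(yy,k,round(q@UX,1),round(q[2],1),'r',round(np.hypot(q@UX,q[2]),1),'ang',round(np.arctan2(q[2],q@UX),3))
```

```text
55 lug 80.6 120.2 r 144.7 ang 0.98
55 buf 7.1 93.1 r 93.4 ang 1.495
55 pivot 58.2 91.1 r 108.1 ang 1.002
55 lugtop 93.0 135.4 r 164.3 ang 0.969
55 lugbot 69.2 106.0 r 126.6 ang 0.993
65 lug 90.9 125.2 r 154.7 ang 0.943
65 buf 18.4 98.4 r 100.1 ang 1.386
65 pivot 68.8 96.5 r 118.5 ang 0.951
65 lugtop 103.2 140.1 r 174.0 ang 0.936
65 lugbot 79.7 111.1 r 136.7 ang 0.949
75 lug 101.2 130.1 r 164.9 ang 0.91
75 buf 29.7 103.8 r 107.9 ang 1.292
75 pivot 79.5 101.8 r 129.1 ang 0.908
75 lugtop 113.3 144.9 r 183.9 ang 0.907
75 lugbot 90.1 116.3 r 147.1 ang 0.911
```

```bash
python3 -c "
from h import *
for a in(.992,1.057,1.08):print(arc(a,a+np.array([.013,.026,.039,.052,.065])).tolist())
for a in(1.05,1.1,1.15,1.2,1.25,1.3):print(a,arc(a,[a+.011]))"
```

```text
[[-0.24, -0.16], [-0.49, -0.31], [-0.74, -0.46], [-0.99, -0.61], [-1.24, -0.75]]
[[-0.25, -0.14], [-0.51, -0.28], [-0.77, -0.41], [-1.03, -0.54], [-1.29, -0.67]]
[[-0.26, -0.14], [-0.52, -0.27], [-0.78, -0.4], [-1.04, -0.52], [-1.3, -0.64]]
1.05 [[-0.21 -0.12]]
1.1 [[-0.22 -0.11]]
1.15 [[-0.22 -0.1 ]]
1.2 [[-0.23 -0.09]]
1.25 [[-0.23 -0.08]]
1.3 [[-0.24 -0.06]]
```

Call:
arm_command(series=[0, -0.24, 0, -0.16, 0, 0, -0.49, 0, -0.31, 0, 0, -0.74, 0, -0.46, 0, 0, -0.99, 0, -0.61, 0, 0, -1.24, 0, -0.75, 0])

```text
clock: 4.37
eef_pos: [428.3, 3.8, 234.9]
tool_rot: [3.135, -0.003, 1.533]
force: [6.2, 4.1, -7.1]
width: 20.8
gripper_force: 59.6
```

Call:
arm_command(series=[0, 0, 0, 0, 0, 0, 0, 0, 0, 0, 0, 0, 0, 0, 0, 0, 0, 0, 0, 0, 0, 0, 0, 0, 0])

```text
clock: 4.78
eef_pos: [428.3, 3.6, 235.0]
tool_rot: [3.135, -0.003, 1.533]
force: [5.9, 3.1, -4.3]
width: 21.2
gripper_force: 60.0
```

```bash
python3 st.py
```

```text
clk 4.78 tcp [428.3   3.6 235. ] rot [ 3.135e+00 -3.000e-03  1.533e+00] R 222.9 theta 1.074 F [ 5.9  3.1 -4.3] Frad -2.1 Ftan -5.0 T [ 1.14 -0.75 -0.43] w 21.2
```

Call:
arm_command(series=[0, -0.12, 0, -0.06, 0, 0, -0.24, 0, -0.12, 0, 0, -0.36, 0, -0.18, 0, 0, -0.36, 0, -0.18, 0, 0, -0.36, 0, -0.18, 0])

```text
clock: 5.2
eef_pos: [428.1, 0.5, 236.7]
tool_rot: [3.135, -0.003, 1.533]
force: [6.4, 4.9, -4.7]
width: 21.3
gripper_force: 59.9
```

```bash
python3 st.py
```

```text
clk 5.2 tcp [428.1   0.5 236.7] rot [ 3.135e+00 -3.000e-03  1.533e+00] R 222.9 theta 1.09 F [ 6.4  4.9 -4.7] Frad -1.6 Ftan -6.8 T [ 1.55 -0.77 -0.39] w 21.3
```

Call:
arm_command(series=[0, -0.09, 0, -0.04, 0, 0, -0.18, 0, -0.08, 0, 0, -0.27, 0, -0.13, 0, 0, -0.27, 0, -0.13, 0, 0, -0.27, 0, -0.13, 0])

```text
clock: 5.62
eef_pos: [428.0, -1.8, 237.9]
tool_rot: [3.135, -0.004, 1.533]
force: [6.8, 5.4, -6.3]
width: 21.2
gripper_force: 59.6
```

```bash
python3 st.py
```

```text
clk 5.62 tcp [428.   -1.8 237.9] rot [ 3.135 -0.004  1.533] R 222.9 theta 1.101 F [ 6.8  5.4 -6.3] Frad -2.9 Ftan -8.0 T [ 1.85 -0.89 -0.49] w 21.2
```

Call:
arm_command(series=[0, -0.08, 0, -0.03, 0, 0, -0.16, 0, -0.06, 0, 0, -0.24, 0, -0.09, 0, 0, -0.24, 0, -0.09, 0, 0, -0.24, 0, -0.09, 0])

```text
clock: 6.03
eef_pos: [427.9, -3.9, 238.9]
tool_rot: [3.135, -0.004, 1.534]
force: [6.4, 6.0, -4.3]
width: 21.2
gripper_force: 60.1
```

```bash
python3 st.py
```

```text
clk 6.03 tcp [427.9  -3.9 238.9] rot [ 3.135 -0.004  1.534] R 222.8 theta 1.112 F [ 6.4  6.  -4.3] Frad -1.0 Ftan -7.5 T [ 1.95 -0.72 -0.41] w 21.2
```

Call:
arm_command(series=[0, -0.1, 0, -0.05, 0, 0, -0.2, 0, -0.1, 0, 0, -0.3, 0, -0.14, 0, 0, -0.3, 0, -0.14, 0, 0, -0.3, 0, -0.14, 0])

```text
clock: 6.45
eef_pos: [427.8, -6.7, 240.3]
tool_rot: [3.135, -0.004, 1.534]
force: [4.9, 7.2, -4.2]
width: 21.2
gripper_force: 60.1
```

```bash
python3 st.py
```

```text
clk 6.45 tcp [427.8  -6.7 240.3] rot [ 3.135 -0.004  1.534] R 222.8 theta 1.126 F [ 4.9  7.2 -4.2] Frad -0.5 Ftan -8.5 T [ 1.87 -0.68 -0.42] w 21.2
```

Call:
arm_command(series=[0, -0.09, 0, -0.05, 0, 0, -0.18, 0, -0.09, 0, 0, -0.27, 0, -0.13, 0, 0, -0.27, 0, -0.13, 0, 0, -0.27, 0, -0.13, 0])

```text
clock: 6.87
eef_pos: [427.7, -9.0, 241.4]
tool_rot: [3.136, -0.005, 1.534]
force: [6.3, 7.1, -6.4]
width: 21.0
gripper_force: 59.6
```

```bash
python3 st.py
```

```text
clk 6.87 tcp [427.7  -9.  241.4] rot [ 3.136 -0.005  1.534] R 222.7 theta 1.137 F [ 6.3  7.1 -6.4] Frad -2.6 Ftan -9.4 T [ 2.34 -0.9  -0.51] w 21.0
```

Call:
arm_command(series=[0, -0.08, 0, -0.03, 0, 0, -0.16, 0, -0.06, 0, 0, -0.24, 0, -0.09, 0, 0, -0.24, 0, -0.09, 0, 0, -0.24, 0, -0.09, 0])

```text
clock: 7.28
eef_pos: [427.6, -11.2, 242.4]
tool_rot: [3.136, -0.005, 1.535]
force: [6.8, 8.7, -5.2]
width: 21.0
gripper_force: 59.9
```

```bash
python3 st.py
```

```text
clk 7.28 tcp [427.6 -11.2 242.4] rot [ 3.136 -0.005  1.535] R 222.7 theta 1.148 F [ 6.8  8.7 -5.2] Frad -0.9 Ftan -10.3 T [ 2.28 -0.83 -0.39] w 21.0
```

```bash
cat >> st.py <<'E'
ft=-fr*np.sin(phi)+f[2]*np.cos(phi); print('net handle N',round((ft*.2228+s['torque'][0]-.11*f[1])/.215,1))
E
python3 st.py
```

```text
clk 7.28 tcp [427.6 -11.2 242.4] rot [ 3.136 -0.005  1.535] R 222.7 theta 1.148 F [ 6.8  8.7 -5.2] Frad -0.9 Ftan -10.3 T [ 2.28 -0.83 -0.39] w 21.0
net handle N -4.5
```

Call:
arm_command(series=[0, -0.09, 0, -0.04, 0, 0, -0.18, 0, -0.08, 0, 0, -0.27, 0, -0.11, 0, 0, -0.27, 0, -0.11, 0, 0, -0.27, 0, -0.11, 0])

```text
clock: 7.7
eef_pos: [427.4, -13.4, 243.4]
tool_rot: [3.136, -0.006, 1.535]
force: [6.0, 9.1, -5.6]
width: 21.2
gripper_force: 59.7
```

```bash
python3 st.py
```

```text
clk 7.7 tcp [427.4 -13.4 243.4] rot [ 3.136 -0.006  1.535] R 222.7 theta 1.159 F [ 6.   9.1 -5.6] Frad -1.2 Ftan -10.8 T [ 2.62 -0.84 -0.47] w 21.2
net handle N -3.7
```

Call:
arm_command(series=[0, -0.09, 0, -0.04, 0, 0, -0.18, 0, -0.08, 0, 0, -0.27, 0, -0.11, 0, 0, -0.27, 0, -0.11, 0, 0, -0.27, 0, -0.11, 0])

```text
clock: 8.12
eef_pos: [427.3, -15.9, 244.5]
tool_rot: [3.136, -0.006, 1.535]
force: [5.8, 10.7, -5.2]
width: 21.2
gripper_force: 59.7
```

```bash
python3 st.py
```

```text
clk 8.12 tcp [427.3 -15.9 244.5] rot [ 3.136 -0.006  1.535] R 222.6 theta 1.171 F [ 5.8 10.7 -5.2] Frad -0.3 Ftan -12.1 T [ 2.59 -0.89 -0.53] w 21.2
net handle N -5.9
```

Call:
arm_command(series=[0, -0.08, 0, -0.03, 0, 0, -0.16, 0, -0.06, 0, 0, -0.24, 0, -0.1, 0, 0, -0.24, 0, -0.1, 0, 0, -0.24, 0, -0.1, 0])

```text
clock: 8.53
eef_pos: [427.2, -18.0, 245.4]
tool_rot: [3.136, -0.006, 1.535]
force: [7.5, 11.7, -7.9]
width: 21.4
gripper_force: 59.5
```

```bash
python3 st.py
```

```text
clk 8.53 tcp [427.2 -18.  245.4] rot [ 3.136 -0.006  1.535] R 222.6 theta 1.182 F [ 7.5 11.7 -7.9] Frad -2.5 Ftan -14.1 T [ 2.85 -1.   -0.5 ] w 21.4
net handle N -7.3
```

Call:
arm_command(series=[0, -0.06, 0, -0.02, 0, 0, -0.12, 0, -0.04, 0, 0, -0.19, 0, -0.06, 0, 0, -0.19, 0, -0.06, 0, 0, -0.19, 0, -0.06, 0])

```text
clock: 8.95
eef_pos: [427.1, -19.5, 246.0]
tool_rot: [3.136, -0.007, 1.535]
force: [7.4, 12.6, -6.4]
width: 21.3
gripper_force: 59.6
```

```bash
python3 st.py
```

```text
clk 8.95 tcp [427.1 -19.5 246. ] rot [ 3.136 -0.007  1.535] R 222.6 theta 1.189 F [ 7.4 12.6 -6.4] Frad -0.9 Ftan -14.4 T [ 3.1  -0.97 -0.43] w 21.3
net handle N -7.0
```

Call:
arm_command(series=[0, -0.08, 0, -0.03, 0, 0, -0.16, 0, -0.06, 0, 0, -0.23, 0, -0.09, 0, 0, -0.23, 0, -0.09, 0, 0, -0.23, 0, -0.09, 0])

```text
clock: 9.37
eef_pos: [427.0, -21.5, 246.8]
tool_rot: [3.136, -0.007, 1.535]
force: [7.2, 13.3, -8.3]
width: 21.2
gripper_force: 59.3
```

```bash
python3 st.py
```

```text
clk 9.37 tcp [427.  -21.5 246.8] rot [ 3.136 -0.007  1.535] R 222.5 theta 1.198 F [ 7.2 13.3 -8.3] Frad -2.5 Ftan -15.7 T [ 3.33 -1.06 -0.45] w 21.2
net handle N -7.6
```

Call:
arm_command(series=[0, -0.08, 0, -0.03, 0, 0, -0.16, 0, -0.05, 0, 0, -0.24, 0, -0.07, 0, 0, -0.24, 0, -0.07, 0, 0, -0.24, 0, -0.07, 0])

```text
clock: 9.78
eef_pos: [426.9, -22.6, 247.3]
tool_rot: [3.137, -0.008, 1.537]
force: [8.3, 16.5, -9.2]
width: 21.1
gripper_force: 59.3
```

```bash
python3 st.py
```

```text
clk 9.78 tcp [426.9 -22.6 247.3] rot [ 3.137 -0.008  1.537] R 222.5 theta 1.204 F [ 8.3 16.5 -9.2] Frad -2.2 Ftan -19.0 T [ 3.8  -1.17 -0.48] w 21.1
net handle N -10.5
```

```bash
python3 - <<'E'
from h import *
from cell import viewer
im,d=viewer.get_image('scene'); cv2.imwrite('pics/s3.png',cv2.resize(im[150:300,300:460,::-1],(640,600),interpolation=cv2.INTER_CUBIC))
E
python3 st.py
```

```text
clk 9.83 tcp [426.9 -22.6 247.3] rot [ 3.137 -0.008  1.536] R 222.5 theta 1.204 F [ 6.9 16.2 -9.8] Frad -2.9 Ftan -19.0 T [ 3.74 -1.22 -0.44] w 20.9
net handle N -10.6
```

View pics/s3.png

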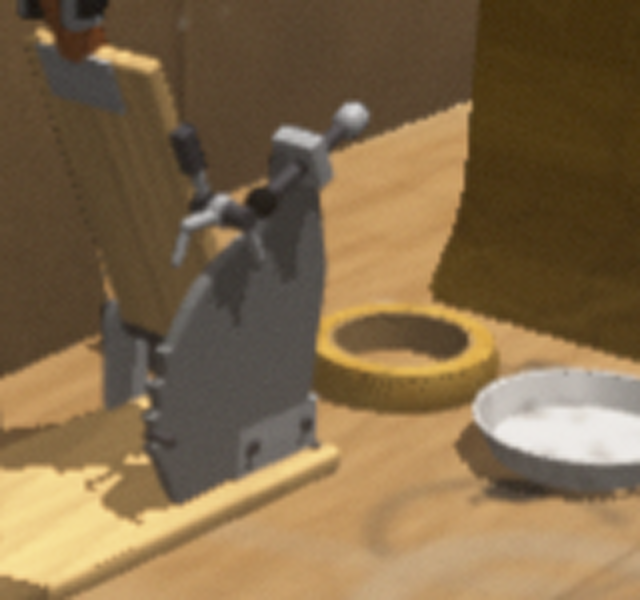

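The buffer at (260,202) now touches the board's boss at (237,212). The pawl finger has swung from (175,275) to (180,250), clear of the teeth. One more gentle 1 mm press to make sure it has tripped.

Call:
arm_command(series=[0, -0.03, 0, -0.01, 0, 0, -0.06, 0, -0.03, 0, 0, -0.09, 0, -0.04, 0, 0, -0.09, 0, -0.04, 0, 0, -0.09, 0, -0.04, 0])

```text
clock: 10.25
eef_pos: [426.9, -22.9, 247.4]
tool_rot: [3.137, -0.009, 1.537]
force: [8.1, 17.2, -13.0]
width: 21.1
gripper_force: 59.2
```

```bash
python3 st.py;  python3 -c "
from h import *
a=1.196
for n in range(4):
  print(a,arc(a,a-.03*np.arange(1,6),222.5).tolist()); a-=.15"
```

```text
clk 10.25 tcp [426.9 -22.9 247.4] rot [ 3.137 -0.009  1.537] R 222.5 theta 1.205 F [  8.1  17.2 -13. ] Frad -5.5 Ftan -21.1 T [ 4.09 -1.44 -0.47] w 21.1
net handle N -11.7
1.196 [[0.62, 0.25], [1.23, 0.53], [1.83, 0.82], [2.42, 1.12], [3.0, 1.45]]
1.046 [[0.57, 0.34], [1.13, 0.7], [1.69, 1.08], [2.22, 1.47], [2.75, 1.88]]
0.896 [[0.51, 0.42], [1.02, 0.86], [1.51, 1.32], [1.98, 1.79], [2.44, 2.27]]
0.746 [[0.45, 0.5], [0.88, 1.01], [1.29, 1.53], [1.69, 2.06], [2.07, 2.61]]
```

Call:
arm_command(series=[0, 0.62, 0, 0.25, 0, 0, 1.23, 0, 0.53, 0, 0, 1.83, 0, 0.82, 0, 0, 2.42, 0, 1.12, 0, 0, 3.0, 0, 1.45, 0])

```text
clock: 10.67
eef_pos: [428.3, 2.5, 234.9]
tool_rot: [3.135, -0.004, 1.535]
force: [2.9, 4.8, 9.5]
width: 21.2
gripper_force: 61.7
```

```bash
python3 st.py
```

```text
clk 10.67 tcp [428.3   2.5 234.9] rot [ 3.135 -0.004  1.535] R 222.3 theta 1.078 F [2.9 4.8 9.5] Frad 10.7 Ftan 0.4 T [ 0.65  0.28 -0.59] w 21.2
net handle N 1.0
```

Call:
arm_command(series=[0, 0.6, 0, 0.27, 0, 0, 1.18, 0, 0.6, 0, 0, 1.76, 0, 0.96, 0, 0, 2.3, 0, 1.34, 0, 0, 2.83, 0, 1.75, 0])

```text
clock: 11.08
eef_pos: [429.7, 29.5, 217.1]
tool_rot: [3.134, -0.002, 1.533]
force: [4.0, 1.9, 5.2]
width: 21.1
gripper_force: 60.8
```

```bash
python3 st.py
```

```text
clk 11.08 tcp [429.7  29.5 217.1] rot [ 3.134e+00 -2.000e-03  1.533e+00] R 222.4 theta 0.932 F [4.  1.9 5.2] Frad 5.4 Ftan 1.6 T [ 0.15 -0.03 -0.54] w 21.1
net handle N 1.4
```

Call:
arm_command(series=[0, 0.48, 0, 0.33, 0, 0, 0.94, 0, 0.7, 0, 0, 1.38, 0, 1.08, 0, 0, 1.8, 0, 1.46, 0, 0, 2.21, 0, 1.86, 0])

```text
clock: 11.5
eef_pos: [430.8, 50.7, 198.8]
tool_rot: [3.134, -0.002, 1.533]
force: [0.6, -2.5, 24.8]
width: 21.4
gripper_force: 63.1
```

```bash
python3 st.py;  python3 -c "
from h import *
a=.784
for n in range(6):
  print(a,arc(a,a-.03*np.arange(1,6),223.3).tolist()); a-=.15"
```

```text
clk 11.5 tcp [430.8  50.7 198.8] rot [ 3.134e+00 -2.000e-03  1.533e+00] R 222.6 theta 0.806 F [ 0.6 -2.5 24.8] Frad 15.9 Ftan 19.3 T [-0.94  0.61 -0.45] w 21.4
net handle N 16.9
0.784 [[0.47, 0.48], [0.92, 0.98], [1.35, 1.48], [1.77, 2.01], [2.18, 2.54]]
0.634 [[0.39, 0.55], [0.76, 1.1], [1.12, 1.67], [1.45, 2.25], [1.77, 2.84]]
0.484 [[0.3, 0.6], [0.59, 1.2], [0.85, 1.82], [1.1, 2.44], [1.33, 3.07]]
0.33399999999999996 [[0.21, 0.64], [0.4, 1.28], [0.57, 1.93], [0.72, 2.58], [0.86, 3.23]]
0.18399999999999997 [[0.11, 0.66], [0.21, 1.32], [0.28, 1.99], [0.33, 2.66], [0.36, 3.33]]
0.033999999999999975 [[0.01, 0.67], [0.01, 1.34], [-0.02, 2.01], [-0.07, 2.68], [-0.14, 3.34]]
```

Call:
arm_command(series=[0, -0.1, 0, -0.25, 0, 0, -0.18, 0, -0.35, 0, 0, -0.18, 0, -0.35, 0, 0, -0.18, 0, -0.35, 0, 0, -0.18, 0, -0.35, 0])

```text
clock: 11.92
eef_pos: [430.6, 47.9, 201.5]
tool_rot: [3.134, -0.0, 1.531]
force: [5.7, -2.6, -0.0]
width: 20.9
gripper_force: 60.7
```

```bash
python3 st.py
python3 - <<'E'
from h import *
from cell import viewer
im,d=viewer.get_image('scene'); cv2.imwrite('pics/s4.png',cv2.resize(im[150:300,300:460,::-1],(640,600),interpolation=cv2.INTER_CUBIC))
E
```

```text
clk 11.92 tcp [430.6  47.9 201.5] rot [ 3.134 -0.     1.531] R 222.5 theta 0.824 F [ 5.7 -2.6 -0. ] Frad -1.7 Ftan 1.7 T [-0.08 -0.62 -0.48] w 20.9
net handle N 2.7
```

View pics/s4.png

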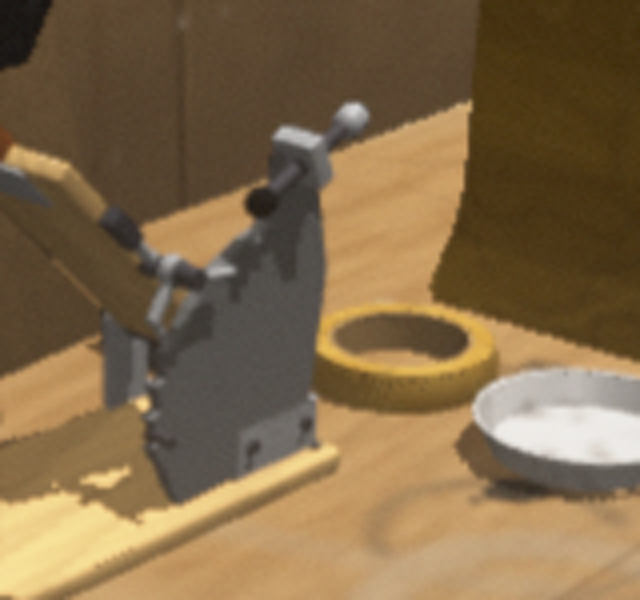

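The pawl finger at (160,320) is back against the teeth and the board caught at the fourth notch, so it had not tripped. The twist of the grip was taking part of the force. I go back up and press a bit firmer, staying below the limit.

```bash
python3 -c "
from h import *
print(arc(.806,.806+.033*np.arange(1,6),222.6).tolist());print(arc(.971,.971+.033*np.arange(1,6),222.).tolist())"
```

```text
[[-0.54, -0.5], [-1.09, -0.98], [-1.66, -1.44], [-2.25, -1.89], [-2.85, -2.31]]
[[-0.61, -0.4], [-1.24, -0.79], [-1.87, -1.15], [-2.52, -1.49], [-3.18, -1.81]]
```

Call:
arm_command(series=[0, -0.54, 0, -0.5, 0, 0, -1.09, 0, -0.98, 0, 0, -1.66, 0, -1.44, 0, 0, -2.25, 0, -1.89, 0, 0, -2.85, 0, -2.31, 0])

```text
clock: 12.38
eef_pos: [429.1, 19.9, 224.2]
tool_rot: [3.135, -0.001, 1.532]
force: [7.7, -0.3, -8.1]
width: 21.0
gripper_force: 59.7
```

Call:
arm_command(series=[0, -0.61, 0, -0.4, 0, 0, -1.24, 0, -0.79, 0, 0, -1.87, 0, -1.15, 0, 0, -2.52, 0, -1.49, 0, 0, -3.18, 0, -1.81, 0])

```text
clock: 12.8
eef_pos: [427.5, -11.0, 242.0]
tool_rot: [3.136, -0.002, 1.533]
force: [7.8, 1.6, -9.1]
width: 21.3
gripper_force: 59.4
```

```bash
python3 st.py
```

```text
clk 12.8 tcp [427.5 -11.  242. ] rot [ 3.136e+00 -2.000e-03  1.533e+00] R 222.4 theta 1.147 F [ 7.8  1.6 -9.1] Frad -7.4 Ftan -5.7 T [ 0.95 -1.14 -0.41] w 21.3
net handle N -2.3
```

Call:
arm_command(series=[0, -0.16, 0, -0.05, 0, 0, -0.32, 0, -0.1, 0, 0, -0.48, 0, -0.14, 0, 0, -0.48, 0, -0.14, 0, 0, -0.48, 0, -0.14, 0])

```text
clock: 13.22
eef_pos: [427.4, -15.1, 243.8]
tool_rot: [3.136, -0.003, 1.533]
force: [5.2, 3.5, -0.1]
width: 21.1
gripper_force: 60.5
```

```bash
python3 st.py
```

```text
clk 13.22 tcp [427.4 -15.1 243.8] rot [ 3.136e+00 -3.000e-03  1.533e+00] R 222.3 theta 1.167 F [ 5.2  3.5 -0.1] Frad 1.4 Ftan -3.4 T [ 1.22 -0.71 -0.43] w 21.1
net handle N 0.4
```

Call:
arm_command(series=[0, -0.12, 0, -0.05, 0, 0, -0.25, 0, -0.1, 0, 0, -0.37, 0, -0.15, 0, 0, -0.37, 0, -0.15, 0, 0, -0.37, 0, -0.15, 0])

```text
clock: 13.63
eef_pos: [427.2, -18.7, 245.3]
tool_rot: [3.136, -0.003, 1.533]
force: [5.5, 2.7, -0.6]
width: 21.1
gripper_force: 60.5
```

```bash
python3 st.py
```

```text
clk 13.63 tcp [427.2 -18.7 245.3] rot [ 3.136e+00 -3.000e-03  1.533e+00] R 222.3 theta 1.184 F [ 5.5  2.7 -0.6] Frad 0.6 Ftan -3.0 T [ 1.38 -0.62 -0.47] w 21.1
net handle N 1.9
```

Call:
arm_command(series=[0, -0.09, 0, -0.03, 0, 0, -0.18, 0, -0.06, 0, 0, -0.27, 0, -0.1, 0, 0, -0.27, 0, -0.1, 0, 0, -0.27, 0, -0.1, 0])

```text
clock: 14.05
eef_pos: [427.1, -21.3, 246.4]
tool_rot: [3.136, -0.003, 1.533]
force: [5.6, 3.7, 0.1]
width: 21.6
gripper_force: 60.6
```

```bash
python3 st.py
```

```text
clk 14.05 tcp [427.1 -21.3 246.4] rot [ 3.136e+00 -3.000e-03  1.533e+00] R 222.2 theta 1.197 F [5.6 3.7 0.1] Frad 1.6 Ftan -3.6 T [ 1.39 -0.6  -0.46] w 21.6
net handle N 0.8
```

Call:
arm_command(series=[0, -0.08, 0, -0.03, 0, 0, -0.16, 0, -0.06, 0, 0, -0.23, 0, -0.09, 0, 0, -0.23, 0, -0.09, 0, 0, -0.23, 0, -0.09, 0])

```text
clock: 14.47
eef_pos: [427.0, -23.0, 247.0]
tool_rot: [3.136, -0.004, 1.533]
force: [5.8, 4.8, -1.3]
width: 21.4
gripper_force: 60.3
```

```bash
python3 st.py
```

```text
clk 14.47 tcp [427. -23. 247.] rot [ 3.136 -0.004  1.533] R 222.2 theta 1.205 F [ 5.8  4.8 -1.3] Frad 0.7 Ftan -5.1 T [ 1.76 -0.81 -0.51] w 21.4
net handle N 0.5
```

Call:
arm_command(series=[0, -0.07, 0, -0.02, 0, 0, -0.13, 0, -0.05, 0, 0, -0.19, 0, -0.07, 0, 0, -0.19, 0, -0.07, 0, 0, -0.19, 0, -0.07, 0])

```text
clock: 14.88
eef_pos: [426.9, -23.6, 247.3]
tool_rot: [3.136, -0.005, 1.534]
force: [7.9, 8.9, -7.5]
width: 21.2
gripper_force: 59.7
```

```bash
python3 st.py
```

```text
clk 14.88 tcp [426.9 -23.6 247.3] rot [ 3.136 -0.005  1.534] R 222.2 theta 1.208 F [ 7.9  8.9 -7.5] Frad -3.6 Ftan -11.3 T [ 2.46 -1.23 -0.56] w 21.2
net handle N -4.8
```

Call:
arm_command(series=[0, -0.05, 0, -0.01, 0, 0, -0.1, 0, -0.02, 0, 0, -0.14, 0, -0.04, 0, 0, -0.14, 0, -0.04, 0, 0, -0.14, 0, -0.04, 0])

```text
clock: 15.3
eef_pos: [426.8, -24.2, 247.5]
tool_rot: [3.137, -0.006, 1.535]
force: [8.0, 10.0, -9.3]
width: 21.0
gripper_force: 59.6
```

```bash
python3 st.py
```

```text
clk 15.3 tcp [426.8 -24.2 247.5] rot [ 3.137 -0.006  1.535] R 222.2 theta 1.211 F [ 8.  10.  -9.3] Frad -4.8 Ftan -13.0 T [ 2.65 -1.3  -0.45] w 21.0
net handle N -6.3
```

Call:
arm_command(series=[0, -0.07, 0, -0.01, 0, 0, -0.13, 0, -0.02, 0, 0, -0.19, 0, -0.02, 0, 0, -0.19, 0, -0.02, 0, 0, -0.19, 0, -0.02, 0])

```text
clock: 15.72
eef_pos: [426.8, -24.6, 247.7]
tool_rot: [3.137, -0.008, 1.536]
force: [8.1, 15.5, -9.3]
width: 21.0
gripper_force: 59.8
```

```bash
python3 st.py
```

```text
clk 15.72 tcp [426.8 -24.6 247.7] rot [ 3.137 -0.008  1.536] R 222.2 theta 1.213 F [ 8.1 15.5 -9.3] Frad -2.8 Ftan -18.1 T [ 3.49 -1.28 -0.51] w 21.0
net handle N -10.5
```

Call:
arm_command(series=[0, -0.04, 0, -0.01, 0, 0, -0.07, 0, -0.03, 0, 0, -0.1, 0, -0.04, 0, 0, -0.1, 0, -0.04, 0, 0, -0.1, 0, -0.04, 0])

```text
clock: 16.13
eef_pos: [426.8, -24.9, 247.8]
tool_rot: [3.137, -0.008, 1.536]
force: [10.1, 15.7, -12.1]
width: 21.1
gripper_force: 59.3
```

```bash
python3 st.py
python3 - <<'E'
from h import *
from cell import viewer
im,d=viewer.get_image('scene'); cv2.imwrite('pics/s5.png',cv2.resize(im[150:300,300:460,::-1],(640,600),interpolation=cv2.INTER_CUBIC))
E
```

```text
clk 16.13 tcp [426.8 -24.9 247.8] rot [ 3.137 -0.008  1.536] R 222.2 theta 1.214 F [ 10.1  15.7 -12.1] Frad -5.4 Ftan -19.4 T [ 3.84 -1.51 -0.51] w 21.1
net handle N -10.3
```

View pics/s5.png

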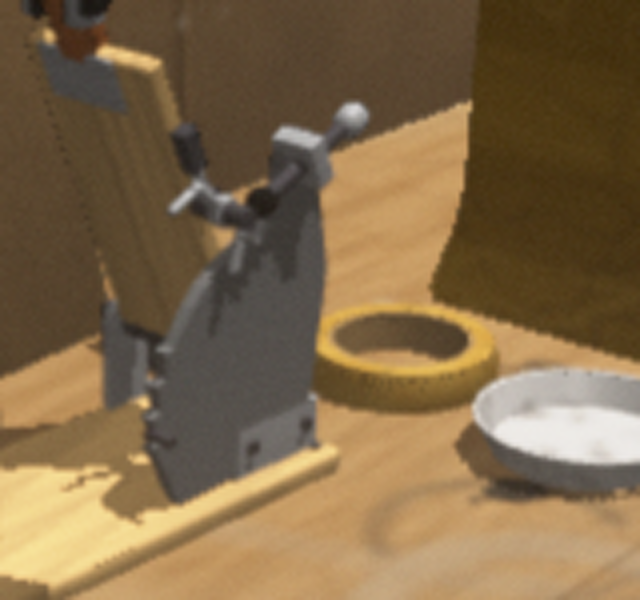

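The pawl finger now points out to (175,208), well past its earlier (180,250), so it has snapped over. Lowering.

Call:
arm_command(series=[0, 0.63, 0, 0.23, 0, 0, 1.25, 0, 0.49, 0, 0, 1.86, 0, 0.76, 0, 0, 2.46, 0, 1.05, 0, 0, 3.05, 0, 1.36, 0])

```text
clock: 16.6
eef_pos: [428.2, -0.0, 236.1]
tool_rot: [3.135, -0.002, 1.534]
force: [3.3, 2.5, 9.3]
width: 21.0
gripper_force: 62.0
```

Call:
arm_command(series=[0, 0.58, 0, 0.32, 0, 0, 1.14, 0, 0.67, 0, 0, 1.7, 0, 1.04, 0, 0, 2.24, 0, 1.43, 0, 0, 2.77, 0, 1.84, 0])

```text
clock: 17.02
eef_pos: [429.6, 28.4, 217.6]
tool_rot: [3.134, -0.003, 1.534]
force: [3.8, 3.6, 7.4]
width: 21.3
gripper_force: 61.4
```

```bash
python3 st.py
```

```text
clk 17.02 tcp [429.6  28.4 217.6] rot [ 3.134e+00 -3.000e-03  1.534e+00] R 222.1 theta 0.938 F [3.8 3.6 7.4] Frad 8.1 Ftan 1.5 T [ 0.37 -0.16 -0.52] w 21.3
net handle N 1.4
```

Call:
arm_command(series=[0, 0.52, 0, 0.33, 0, 0, 1.0, 0, 0.7, 0, 0, 1.46, 0, 1.09, 0, 0, 1.91, 0, 1.49, 0, 0, 2.35, 0, 1.9, 0])

```text
clock: 17.43
eef_pos: [430.8, 51.0, 198.2]
tool_rot: [3.134, -0.002, 1.533]
force: [5.7, 1.8, 3.2]
width: 21.0
gripper_force: 60.1
```

```bash
python3 st.py
```

```text
clk 17.43 tcp [430.8  51.  198.2] rot [ 3.134e+00 -2.000e-03  1.533e+00] R 222.3 theta 0.803 F [5.7 1.8 3.2] Frad 3.7 Ftan 0.8 T [-0.21 -0.61 -0.53] w 21.0
net handle N -1.0
```

Call:
arm_command(series=[0, 0.48, 0, 0.47, 0, 0, 0.93, 0, 0.96, 0, 0, 1.37, 0, 1.46, 0, 0, 1.8, 0, 1.98, 0, 0, 2.22, 0, 2.51, 0])

```text
clock: 17.85
eef_pos: [431.8, 73.2, 172.9]
tool_rot: [3.134, -0.002, 1.533]
force: [5.6, 1.0, 2.0]
width: 21.3
gripper_force: 59.1
```

```bash
python3 st.py
```

```text
clk 17.85 tcp [431.8  73.2 172.9] rot [ 3.134e+00 -2.000e-03  1.533e+00] R 222.7 theta 0.652 F [5.6 1.  2. ] Frad 2.1 Ftan 0.9 T [-0.38 -0.63 -0.52] w 21.3
net handle N -1.3
```

Call:
arm_command(series=[0, 0.4, 0, 0.55, 0, 0, 0.77, 0, 1.1, 0, 0, 1.13, 0, 1.66, 0, 0, 1.47, 0, 2.24, 0, 0, 1.8, 0, 2.82, 0])

```text
clock: 18.27
eef_pos: [432.7, 91.3, 144.5]
tool_rot: [3.133, -0.002, 1.533]
force: [5.3, 1.1, 2.6]
width: 21.2
gripper_force: 58.5
```

Call:
arm_command(series=[0, 0.31, 0, 0.6, 0, 0, 0.6, 0, 1.2, 0, 0, 0.86, 0, 1.82, 0, 0, 1.11, 0, 2.44, 0, 0, 1.34, 0, 3.07, 0])

```text
clock: 18.68
eef_pos: [433.4, 104.9, 113.7]
tool_rot: [3.133, -0.002, 1.533]
force: [5.9, 2.5, 1.5]
width: 21.4
gripper_force: 58.6
```

```bash
python3 st.py
```

```text
clk 18.68 tcp [433.4 104.9 113.7] rot [ 3.133e+00 -2.000e-03  1.533e+00] R 223.4 theta 0.35 F [5.9 2.5 1.5] Frad 3.0 Ftan 0.5 T [-0.2  -0.84 -0.45] w 21.4
net handle N -1.6
```

Call:
arm_command(series=[0, 0.21, 0, 0.64, 0, 0, 0.41, 0, 1.28, 0, 0, 0.59, 0, 1.93, 0, 0, 0.75, 0, 2.58, 0, 0, 0.9, 0, 3.23, 0])

```text
clock: 19.1
eef_pos: [433.9, 113.7, 81.3]
tool_rot: [3.133, -0.002, 1.533]
force: [5.6, 1.4, 3.5]
width: 21.3
gripper_force: 58.7
```

```bash
python3 st.py
```

```text
clk 19.1 tcp [433.9 113.7  81.3] rot [ 3.133e+00 -2.000e-03  1.533e+00] R 223.7 theta 0.199 F [5.6 1.4 3.5] Frad 2.3 Ftan 3.2 T [-0.42 -0.86 -0.48] w 21.3
net handle N 0.6
```

Call:
arm_command(series=[0, 0.1, 0, 0.6, 0, 0, 0.19, 0, 1.2, 0, 0, 0.26, 0, 1.8, 0, 0, 0.31, 0, 2.4, 0, 0, 0.34, 0, 3.0, 0])

```text
clock: 19.52
eef_pos: [434.1, 117.3, 51.3]
tool_rot: [3.133, -0.002, 1.533]
force: [6.0, 2.4, 0.7]
width: 21.3
gripper_force: 58.5
```

```bash
python3 st.py
```

```text
clk 19.52 tcp [434.1 117.3  51.3] rot [ 3.133e+00 -2.000e-03  1.533e+00] R 223.9 theta 0.064 F [6.  2.4 0.7] Frad 2.7 Ftan 0.6 T [ 0.05 -0.96 -0.45] w 21.3
net handle N -0.5
```

Call:
arm_command(series=[0, 0.01, 0, 0.25, 0, 0, 0.02, 0, 0.5, 0, 0, 0.02, 0, 0.75, 0, 0, 0.03, 0, 1.0, 0, 0, 0.03, 0, 1.0, 0])

```text
clock: 19.93
eef_pos: [434.1, 117.6, 41.1]
tool_rot: [3.133, -0.002, 1.533]
force: [6.1, 2.5, 0.2]
width: 21.2
gripper_force: 58.6
```

```bash
python3 st.py
```

```text
clk 19.93 tcp [434.1 117.6  41.1] rot [ 3.133e+00 -2.000e-03  1.533e+00] R 223.9 theta 0.018 F [6.1 2.5 0.2] Frad 2.7 Ftan 0.2 T [ 0.08 -0.99 -0.35] w 21.2
net handle N -0.7
```

Call:
arm_command(series=[0, 0, 0, 0.1, 0, 0, 0, 0, 0.2, 0, 0, 0, 0, 0.3, 0, 0, 0, 0, 0.4, 0, 0, 0, 0, 0.4, 0])

```text
clock: 20.35
eef_pos: [434.1, 117.6, 39.4]
tool_rot: [3.132, -0.003, 1.533]
force: [2.7, 1.8, 29.0]
width: 21.2
gripper_force: 62.5
```

```bash
python3 st.py
```

```text
clk 20.35 tcp [434.1 117.6  39.4] rot [ 3.132e+00 -3.000e-03  1.533e+00] R 224.0 theta 0.011 F [ 2.7  1.8 29. ] Frad 1.7 Ftan 29.0 T [-0.25 -0.02 -0.4 ] w 21.2
net handle N 27.9
```

```bash
python3 -c "
from h import *
for a in(-.02,.15,.32):print(arc(a,a+.034*np.arange(1,6),223.6).tolist())"
```

```text
[[0.0, -0.76], [-0.02, -1.52], [-0.07, -2.28], [-0.15, -3.04], [-0.25, -3.79]]
[[-0.13, -0.75], [-0.28, -1.49], [-0.46, -2.23], [-0.66, -2.97], [-0.88, -3.69]]
[[-0.25, -0.72], [-0.53, -1.43], [-0.83, -2.12], [-1.15, -2.81], [-1.5, -3.49]]
```

Call:
arm_command(series=[0, 0, 0, -0.76, 0, 0, -0.02, 0, -1.52, 0, 0, -0.07, 0, -2.28, 0, 0, -0.15, 0, -3.04, 0, 0, -0.25, 0, -3.79, 0])

```text
clock: 20.77
eef_pos: [433.9, 114.4, 75.5]
tool_rot: [3.133, -0.001, 1.532]
force: [6.7, -1.6, -6.9]
width: 21.1
gripper_force: 58.9
```

Call:
arm_command(series=[0, -0.13, 0, -0.75, 0, 0, -0.28, 0, -1.49, 0, 0, -0.46, 0, -2.23, 0, 0, -0.66, 0, -2.97, 0, 0, -0.88, 0, -3.69, 0])

```text
clock: 21.18
eef_pos: [433.4, 104.9, 112.4]
tool_rot: [3.133, -0.0, 1.532]
force: [7.8, -2.0, -7.5]
width: 21.0
gripper_force: 59.0
```

```bash
python3 st.py
```

```text
clk 21.18 tcp [433.4 104.9 112.4] rot [ 3.133 -0.     1.532] R 222.9 theta 0.344 F [ 7.8 -2.  -7.5] Frad -4.0 Ftan -6.6 T [ 0.26 -1.38 -0.4 ] w 21.0
net handle N -4.6
```

Call:
arm_command(series=[0, -0.26, 0, -0.71, 0, 0, -0.55, 0, -1.41, 0, 0, -0.86, 0, -2.1, 0, 0, -1.19, 0, -2.78, 0, 0, -1.54, 0, -3.45, 0])

```text
clock: 21.6
eef_pos: [432.6, 89.5, 146.9]
tool_rot: [3.134, -0.0, 1.532]
force: [7.9, -1.2, -8.7]
width: 21.1
gripper_force: 59.7
```

Call:
arm_command(series=[0, 0.1, 0, 0.2, 0, 0, 0.2, 0, 0.4, 0, 0, 0.3, 0, 0.6, 0, 0, 0.35, 0, 0.7, 0, 0, 0.35, 0, 0.7, 0])

```text
clock: 22.02
eef_pos: [432.9, 93.3, 139.8]
tool_rot: [3.133, -0.001, 1.532]
force: [6.0, 0.2, 0.9]
width: 21.3
gripper_force: 60.5
```

```bash
python3 st.py
```

```text
clk 22.02 tcp [432.9  93.3 139.8] rot [ 3.133e+00 -1.000e-03  1.532e+00] R 222.7 theta 0.478 F [6.  0.2 0.9] Frad 0.8 Ftan 0.6 T [-0.62 -0.8  -0.54] w 21.3
net handle N -2.4
```

Call:
arm_command(series=[0, 0.09, 0, 0.18, 0, 0, 0.18, 0, 0.36, 0, 0, 0.27, 0, 0.54, 0, 0, 0.36, 0, 0.72, 0, 0, 0.36, 0, 0.72, 0])

```text
clock: 22.43
eef_pos: [433.0, 96.4, 133.4]
tool_rot: [3.133, -0.001, 1.532]
force: [5.7, -1.5, 3.3]
width: 20.9
gripper_force: 60.9
```

```bash
python3 st.py
```

```text
clk 22.43 tcp [433.   96.4 133.4] rot [ 3.133e+00 -1.000e-03  1.532e+00] R 222.7 theta 0.446 F [ 5.7 -1.5  3.3] Frad 0.2 Ftan 3.5 T [-0.79 -0.71 -0.43] w 20.9
net handle N 0.7
```

Call:
arm_command(series=[0, 0.05, 0, 0.09, 0, 0, 0.1, 0, 0.18, 0, 0, 0.13, 0, 0.27, 0, 0, 0.13, 0, 0.27, 0, 0, 0.13, 0, 0.27, 0])

```text
clock: 22.85
eef_pos: [433.1, 97.1, 131.1]
tool_rot: [3.133, -0.001, 1.532]
force: [3.6, -3.8, 18.0]
width: 21.0
gripper_force: 67.2
```

```bash
python3 st.py
```

```text
clk 22.85 tcp [433.1  97.1 131.1] rot [ 3.133e+00 -1.000e-03  1.532e+00] R 222.5 theta 0.435 F [ 3.6 -3.8 18. ] Frad 4.0 Ftan 18.0 T [-0.88  0.1  -0.21] w 21.0
net handle N 16.5
```

The second notch carries the board, with the reaction up to 18 N. I ease off, open and withdraw upward.

Call:
arm_command(series=[0, -0.08, 0, -0.17, 0, 0, -0.08, 0, -0.17, 0, 30, -0.08, 0, -0.17, 0, 50, -0.08, 0, -0.17, 0, 65, -0.08, 0, -0.17, 0])

```text
clock: 23.27
eef_pos: [428.3, 97.8, 130.5]
tool_rot: [-3.14, -0.0, 1.535]
force: [-0.2, 0.8, 0.4]
width: 48.8
gripper_force: 0.0
```

Call:
arm_command(series=[65, 0, 0, 0, 0, 65, 0, 0, 0, 0, 65, 0, 0, 0, 0, 65, 0, 0, 0, 0, 65, 0, 0, 0, 0])

```text
clock: 23.68
eef_pos: [428.7, 97.5, 130.2]
tool_rot: [-3.141, 0.0, 1.535]
force: [0.0, 0.4, -0.3]
width: 55.6
gripper_force: 0.0
```

```bash
python3 st.py
```

```text
clk 23.68 tcp [428.7  97.5 130.2] rot [-3.141  0.     1.535] R 222.3 theta 0.431 F [ 0.   0.4 -0.3] Frad 0.3 Ftan -0.4 T [-0.02 -0.01  0.05] w 55.6
net handle N -0.8
```

Call:
arm_command(series=[65, 0, 0.3, -1.5, 0, 65, 0, 0.3, -4, 0, 65, 0, 0.3, -6.5, 0, 65, 0, 0.3, -9, 0, 65, 0, 0.3, -11, 0])

```text
clock: 24.1
eef_pos: [432.1, 97.1, 241.9]
tool_rot: [3.141, -0.0, 1.534]
force: [0.5, 0.5, -0.9]
width: 55.6
gripper_force: 0.0
```

Run:
```python
from h import *
from cell import viewer
im,d=viewer.get_image('top'); z=dict(viewer.camera_model('top')); np.savez('pics/top9.npz',im=im,d=d,**{k:np.array(v) for k,v in z.items()})
im,d=viewer.get_image('scene'); cv2.imwrite('pics/s9.png',im[:,:,::-1]); np.savez('pics/s9.npz',im=im,d=d,**{k:np.array(v) for k,v in viewer.camera_model('scene').items()})
S=load('s9');u,v=np.meshgrid(range(640),range(480));
for lo,hi in (((3,120,60),(14,255,255)),):
    m,st,ct=hsv(S,lo,hi,(240,190,340,250)); print(st,ct); p=pts(S,m);print(np.median(p,0))
q=np.median(p,0)-H; print('angle of handle', np.arctan2(q[2],q@UX), np.hypot(q[2],q@UX))
```

```text
[258 209  30  16 296] [272.62837838 216.62837838]
[423.68534414  92.1509021  158.04750876]
angle of handle 0.45963080352300295 221.01824749341068
```

View pics/s9.png

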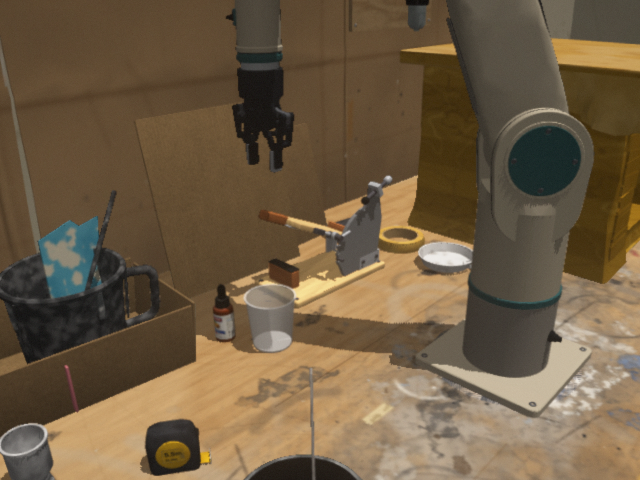

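The board stands by itself at about 0.46 rad, with the handle at (272,217). The gripper is clear above it, and the cup, bottle and tape are where they were.

```bash
python3 -c "
from cell import workorder
print(workorder.finish_job())"
```

```text
the job is handed in; nothing more can be done
None
```

The job is handed in, with no verdict returned. The board went up to the stop and the pawl tripped on the second press, then I lowered it flat onto its rest and left it standing alone in the second notch at about 0.46 rad; the cup, bottle and tape look unmoved, and I did not re-check the sanding block.

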